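Unclamp the glued tail block

ROBOT

A 6-joint arm with a two-finger parallel gripper is mounted at the origin on the work surface. World frame = base frame: x ahead of the robot, y to its left, z up, the work surface at z = 0. Lengths are in m, angles in degrees, forces in N, time in s.
With the tool pointing down it reaches from about 0.375 to 0.975 m from the base axis. Payload 3.8 kg.
Tool frame: the origin (TCP) lies midway between the tips of the shut fingers; the grasp point (between the pads) lies 19 mm behind it; z points along the fingers, y is the line along which they close (so a half turn about z gives the same grasp; the last joint's range is limited). The gripper opens to 85 mm and grips with 20 to 120 N. Pads are 22 mm wide; open, the fingers measure 114 mm over their backs; the gripper's body (76 mm by 85 mm) begins 54 mm behind the grasp point. The pads swing forward as they close: fully open they stand 13 mm farther back than shut.
Start: joints at [70.766, 15.12, 91.902, -0, 72.978, -2.114], TCP at [0.199, 0.645, 0.207] pointing down, gripper open.
Joint ranges: [-150.88, 150.88], [-54.13, 125.18], [17.81, 147.31], [-75.09, 255.09], [0, 152.58], [-146.25, 146.25]. Speed limits (degrees/s): [147.25, 147.25, 180, 180, 180, 180].

INTERFACE

Orientations are given as [roll, pitch, yaw] about the fixed x, y, z axes, in that order (R = Rz(yaw) Ry(pitch) Rx(roll)).
In Python, from plant import read_state, get_image, close_job, masks_of, pinpoint gives the robot as it stands.
- The arm moves only by the tool servo_tool, never from a script. Its argument "motion" is a list that holds one entry, the list of rows, each a list of 7 numbers: the shift along the tool's x, y, z scaled (see below), then the turn, a rotation vector about the tool's x, y, z scaled (see below), then the opening, from -1 (shut) to 1 (fully open). In form: [[[dx, dy, dz, wx, wy, wz, jaw], ...]]. A call has 1 to 20 rows; each row shifts and turns the commanded pose from where the row before left it, along the tool's axes as they then stand; what a row does not reach is not made up. The controller multiplies each number of a shift by 0.04 m and each number of a turn by 60 degrees. A row lasts 1/10 s, in which the tool goes at most 50 mm and 8.59 degrees, less where a joint would pass 70% of its speed; a pose out of reach is approached as far as the arm can. A call with a number of a shift or a turn outside -1 to 1 is refused whole. A call with a gripper value outside its range is refused whole. The fingers move at their own pace and stop on an object; "newtons" is the grip in N (left out, the last holds). Time passes only in rows, so rows that do not move let the fingers close. It gives the time, the measured TCP pose, the force, the opening and the grip force at its end, in the units of the state.
- read_state(): the state, without advancing time (a new reading comes with each control period).
- get_image(name): name is "side" or "top" or "wrist"; returns a dict with "color" (420x560x3 uint8, red, green, blue), "z_map" (420x560 float32, m along the optical axis (not along the pixel's ray), 0 where there is no reading), "mtx" (3x3 intrinsics, pixels), "position" and "attitude" of the camera in the world. Camera axes: x right, y down, z forward; pixel columns grow to the right and rows downward; lengths in m; the calibration is good to about 2 mm. A picture is of the moment at which its call begins.
- close_job(): hands the job in; it is judged then, once.
Trained networks look in the newest picture that a camera, given by its name, has taken for a name from the list of things; names that differ only in an ending like _2 or _b are one class to them, and where a whole thing is asked for, a point or a joint stands for the part that bears it (a point fixed in the world has none). Each returns a list of dicts, best first, with "confidence" (0 to 1); they miss things now and then, are a little off and sometimes report something else, mostly with a low value. They report only what shows in the picture. A call takes as long as a camera call. They do not tell look-alikes from the thing itself.
- masks_of(camera, target): "mask" (420x560 bool, what is visible of it) and "box" ([left, top, right, bottom] in pixels, round what is visible of it).
- pinpoint(camera, target): "xy" ([column, row] in pixels: a listed point, or the origin of a listed thing).
The state is a dict: "time": time; "joint_pos": joint angles; "dq": joint speeds; "joint_efforts": joint torques, N m; "ee_pos": TCP position; "tcp_rot": TCP orientation; "force": force on the tool from outside, world axes, zero at the start; "wrist_torque": the same for the moment, N m; "gripper_width": opening from 0.0 (shut) to 1.0 (fully open); "grip_force": force on a finger pad.
Only numpy, scipy, OpenCV 4.12 (cv2) and the standard library are available. Lean on these libraries where they do the work, as an engineer would, in place of code of your own. Each camera call takes 0.05 s, during which the arm holds its last target. There are 200 camera calls.

TASK

The glue on the striped surfboard tail block has set. Open the bar clamp it sits in: push the red pawl lever right over, away from the block, so that the pawl lifts out of the rack, and slide the tail jaw back along the bar by at least 50 mm. Then lift the block out, set it down gently and flat inside the cork-lined tray, and leave the jaw back and the other things on the bench undisturbed.

Things in the scene. Friction and masses are not known exactly. Their poses are not given: they have to be found in the camera images.
- clamp: Bar clamp screwed to the bench: aluminium channel along its y (y -180 to 165 mm), 40 mm wide, top (block rests on it) 45 mm up. Origin: on the bar's centre line at bench height, z up. Fixed blue head jaw at the -y end (y -177 to -145 mm, 95 mm high) with a sprung cork-faced plate that pushes the block to +y with 16 N and follows it 4 mm at most. Sliding blue tail jaw with the pawl on the +y side.
- jaw (a joint): Travel of the tail jaw along the clamp's +y, in m: 0 = on the block (front face at clamp y = -7 mm), 0.07 = back on its stop. 50 mm wide; front plate 11 mm thick, top 90 mm above the bench; cheeks behind it 80 mm long, 70 mm above the bench. Once the pawl is lifted it springs back up to 10 mm and slides with 4 N of friction; locked against sliding back while the pawl is down.
- jaw_face (a point): Centre of the tail jaw's front (cork) face, the face towards the block; axes as the clamp's.
- pawl (a joint): Angle of pawl and red lever, rad: 0 = pawl down in the rack, lever leaning 20 deg towards the block; 0.85 = thrown over on its stop, lever leaning 29 deg away, pawl lifted. Pin along the clamp's x, 54 mm above the bench, 72 mm behind the jaw's front face. Past about 0.4 its weight carries it over and it stays. Needs about 4 N at the grip; pushed on to +y past its stop it slides the jaw back.
- lever_grip (a point): Middle of the lever's red grip, 78 mm from its pin. The grip is 28 mm wide (along the clamp's x), 13 mm thick, reaches from 44 to 112 mm from the pin. Its top is 160 mm above the bench at the start, 166 mm upright, 152 mm thrown over.
- block_mid (a point): Centre of the tail block: five glued timber strips, pale and dark, 50 mm wide (its x), 120 mm long (its y), 42 mm high (z), 110 to 230 g. At the start it rests on the clamp's channel between the jaws, axes along the clamp's, centre 66 mm above the bench, its width overhanging the channel by 5 mm each side.
- tray: Plywood tray fixed on the bench, 140 mm (its x) by 200 mm (its y) outside, 124 by 184 mm inside, rim 24 mm high, lined with cork whose top is 12 mm above the bench. Origin: centre of its underside, z up.
- jar: Amber jar with a white lid, 72 mm across, 95 mm high, origin under its centre. Bystander.
- tape: Green roll of masking tape lying flat, 110 mm across, 36 mm high, origin under its centre. Bystander.
- sanding_block: Blue hand sanding block, 125 x 70 x 38 mm, origin under its centre. Bystander.
- fin: Green glass-fibre surfboard fin lying flat, about 120 x 120 x 8 mm, origin under its middle. Bystander.
There are look-alikes about, which are no part of the job. There is more than one size of the part that bears block_mid; the job needs the largest. Of the things that look like the tray, the larger one is meant.

How it is judged:
By the outcome, as a careful person would: the job done as asked, in the order asked, and still so for the second after the job is handed in, with the robot touching nothing.
It also fails if it takes over 64 s, if anything falls off the work surface, if the arm or the gripper's body presses on something with over 40 N, if the wrist force passes 120 N, or if a joint passes its speed limit or range.

## Working session

There is one attempt and no reset: what is moved stays moved. The work goes in short steps, Python scripts to look and compute and a tool call to move; the robot and the scene stay as the last step left them, time stands still between calls to the robot, and variables do not carry over. Pictures are saved under pics/ and viewed, at most 10 in all, crops included, and the job is handed in when it is done.

Besides the shell and the picture viewer there is one more tool, called after "Request:" by a JSON object that holds its "name" and its "arguments". servo_tool: Moves the arm, as the interface text tells. Shifts and turns lie within -1 to 1; 1 stands for 0.04 m of shift or 60 degrees of turn. Its arguments: {"type":"object","properties":{"motion":{"type":"array","items":{"type":"array","items":{"type":"array","items":{"type":"number","minimum":-1,"maximum":1}}}},"newtons":{"type":"number"}},"required":["motion"]}

```bash
mkdir -p pics; cat > h.py <<'E'
import numpy as np, cv2
from scipy.spatial.transform import Rotation as R
from plant import *
def rot(a):
    a=np.array(a,float)
    return a if a.shape==(3,3) else (R.from_quat(a).as_matrix() if a.size==4 else R.from_euler('xyz',a,degrees=True).as_matrix())
def cloud(im):
    z=im['z_map'];v,u=np.mgrid[:z.shape[0],:z.shape[1]]
    K=np.array(im['mtx']);p=np.stack([(u-K[0,2])/K[0,0]*z,(v-K[1,2])/K[1,1]*z,z],-1)
    w=p@rot(im['attitude']).T+np.array(im['position']);w[z<=0]=np.nan
    return w
def ray(im,xy,h):
    K=np.array(im['mtx']);d=rot(im['attitude'])@np.array([(xy[0]-K[0,2])/K[0,0],(xy[1]-K[1,2])/K[1,1],1])
    p=np.array(im['position']);return p+d*(h-p[2])/d[2]
def rect(w,m,zlo,zhi):
    q=w[m];q=q[np.isfinite(q[:,2])&(q[:,2]>zlo)&(q[:,2]<zhi)]
    if len(q)<10:return None
    return cv2.minAreaRect((q[:,:2]*1000).astype(np.float32)),np.round(np.percentile(q[:,2],[5,50,95]),3),len(q)
E
python3 - <<'E'
from h import *
for c in ['top','side']:
    im=get_image(c);w=cloud(im);cv2.imwrite(f'pics/{c}0.png',im['color'][...,::-1])
    print(c,im['position'],im['attitude'])
    for t in ['clamp','jaw','pawl','block_mid','tray','jar','tape','sanding_block','fin']:
        for d in masks_of(c,t):
            if d['confidence']>.2: print(t,round(d['confidence'],2),d['box'],rect(w,d['mask'],.005,.3))
    for t in ['clamp','jaw_face','lever_grip','block_mid','tray']:
        for d in pinpoint(c,t):
            u,v=np.round(d['xy']).astype(int)
            if d['confidence']>.2: print(t,round(d['confidence'],2),d['xy'],w[v,u].round(3))
print(read_state())
E
```

```text
top [ 0.26740743 -0.04305039  1.45168768] [-169.89387122   -0.6015517   -90.93228609]
clamp 0.57 [273.4, 194.6, 399.0, 234.1] (((512.9539794921875, -211.28411865234375), (341.7747497558594, 90.38838958740234), 83.51704406738281), array([0.009, 0.057, 0.131]), 1882)
jaw 0.82 [301.7, 192.8, 338.8, 221.3] (((525.1420288085938, -167.40328979492188), (90.15242004394531, 66.29032897949219), 84.02105712890625), array([0.045, 0.071, 0.158]), 649)
pawl 0.59 [304.4, 194.2, 327.7, 213.2] (((523.3653564453125, -164.48536682128906), (64.89016723632812, 38.548221588134766), 72.53148651123047), array([0.05, 0.11, 0.16]), 267)
block_mid 0.69 [347.7, 250.5, 359.9, 283.7] (((355.3385925292969, -257.9781188964844), (38.34444808959961, 88.76873016357422), 85.2886962890625), array([0.022, 0.031, 0.036]), 460)
block_mid 0.68 [378.6, 153.3, 414.3, 183.8] (((643.0900268554688, -389.4736633300781), (88.67131042480469, 39.959774017333984), 56.46001052856445), array([0.012, 0.03 , 0.036]), 458)
tray 0.8 [146.6, 188.4, 226.7, 251.6] (((500.31463623046875, 211.36996459960938), (151.42752075195312, 201.8365936279
[... 4927 characters left out ...]
[0.26  0.244 0.007]
{'time': 1.5, 'joint_pos': array([ 7.07659708e+01,  1.51190465e+01,  9.19028643e+01,  5.11079522e-04,
        7.29773504e+01, -2.11458539e+00]), 'dq': array([-0.02477414,  0.05309476, -0.05905273,  0.03717994, -0.0839467 ,
        0.06047532]), 'joint_efforts': array([-3.61443643e-03, -5.15057015e+01, -3.67701709e+01, -5.71922683e-04,
        1.07616772e-03, -3.27012367e-05]), 'ee_pos': array([0.19869693, 0.64508589, 0.20749104]), 'tcp_rot': array([ 1.79999244e+02, -4.61095284e-04,  1.62880407e+02]), 'force': array([-0.73031787, -0.42720148,  0.10785607]), 'wrist_torque': array([-0.00880718, -0.02710658,  0.02357758]), 'grip_force': 0.0, 'gripper_width': 1.00047015550313}
```

View pics/top0.png

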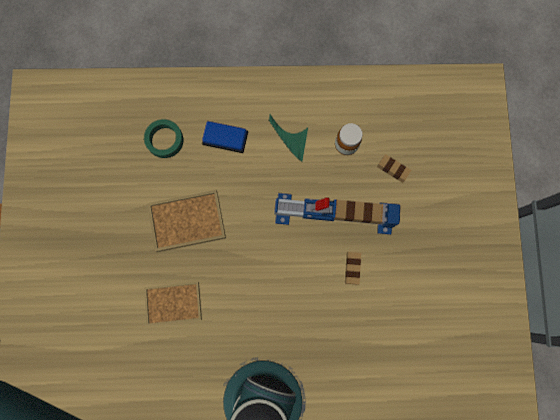

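View pics/side0.png

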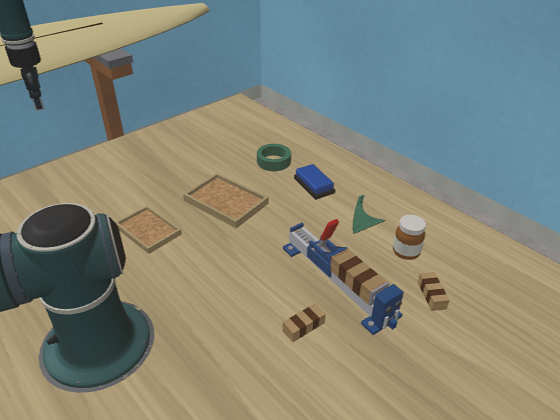

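```bash
python3 - <<'E'
from h import *
# fuse block, tray, lever in both views
for c in ['side','top']:
    im=get_image(c);w=cloud(im)
    x,y,z=w[...,0],w[...,1],w[...,2]
    # block top / tray
    m=(abs(x-.508)<.06)&(y>-.36)&(y<-.20)&(z>.075)&(z<.0955)
    print(c,'block+front plate top',rect(w,m,.075,.0955))
    for lo,hi in((.055,.075),(.038,.05)):
        m=(abs(x-.51)<.08)&(y>-.42)&(y<-.02);print(lo,rect(w,m,lo,hi))
    m=(abs(x-.51)<.06)&(y>-.24)&(y<-.1)&(z>.1);print('lever',rect(w,m,.1,.2))
    q=w[m];q=q[q[:,2]>.14];print('lever top',q.mean(0),q.min(0),q.max(0),len(q))
    m=(abs(x-.50)<.12)&(abs(y-.213)<.13);print('tray rim',rect(w,m,.018,.03),'cork',rect(w,m,.009,.016))
    m=(abs(x-.51)<.06)&(y<-.32)&(y>-.46);print('head',rect(w,m,.091,.11))
E
```

```text
side block+front plate top (((504.1075439453125, -281.3857421875), (163.5882110595703, 56.12485885620117), 82.76404571533203), array([0.079, 0.087, 0.093]), 1357)
0.055 (((509.1891174316406, -213.43045043945312), (346.604736328125, 52.7735710144043), 83.35186767578125), array([0.056, 0.064, 0.074]), 880)
0.038 (((508.34112548828125, -213.2339324951172), (344.3702697753906, 55.987159729003906), 84.27830505371094), array([0.039, 0.045, 0.049]), 491)
lever (((514.3806762695312, -168.28549194335938), (30.659221649169922, 28.05980110168457), 86.8421401977539), array([0.104, 0.137, 0.16 ]), 198)
lever top [ 0.51194774 -0.17728138  0.15364487] [ 0.50120757 -0.18396726  0.14066534] [ 0.52795625 -0.16447453  0.16197864] 91
tray rim (((496.2812805175781, 211.49847412109375), (146.61825561523438, 207.35289001464844), 9.726292610168457), array([0.019, 0.023, 0.027]), 676) cork (((494.8285217285156, 209.6639404296875), (141.36077880859375, 203.38739013671875), 10.704792976379395), array([0.01 , 0.012, 0.015]), 1613)
head (((494.3077697753906, -355.8951416015625), (51.66876983642578, 57.9482841491
[... 527 characters left out ...]
0225219726562, -165.96112060546875), (30.490339279174805, 27.42884635925293), 85.97669982910156), array([0.107, 0.142, 0.161]), 146)
lever top [ 0.51651972 -0.1729897   0.1551826 ] [ 0.50392883 -0.18140982  0.14165668] [ 0.53121955 -0.16337085  0.16420722] 75
tray rim (((497.91766357421875, 211.46438598632812), (141.39369201660156, 201.0421600341797), 10.840397834777832), array([0.019, 0.023, 0.028]), 729) cork (((509.53839111328125, 220.4585418701172), (252.63192749023438, 218.57437133789062), 84.08531188964844), array([0.009, 0.012, 0.015]), 2002)
head (((496.7383117675781, -350.25006103515625), (59.97333908081055, 55.713932037353516), 87.80941009521484), array([0.091, 0.095, 0.1  ]), 227)
```

The top view shows the clamp with the striped block at about (360,210), red lever at (322,204), the larger tray at (188,221), and two small look-alike blocks at (353,268) and (394,168). The side view agrees: block at (360,275), lever at (330,232).

The clamp yaw is about -6.5°, with its origin near (0.512, -0.205). I'll move to the block side of the lever.

Request:
{"name": "servo_tool", "arguments": {"motion": [[[-0.6, -0.8, 0, 0, 0, 0, -1], [-0.6, -0.8, 0, 0, 0, 0, -1], [-0.6, -0.8, 0, 0, 0, 0, -1], [-0.6, -0.8, 0, 0, 0, 0, -1], [-0.6, -0.8, 0, 0, 0, 0, -1], [-0.6, -0.8, 0, 0, 0, 0, -1], [-0.6, -0.8, 0, 0, 0, 0, -1], [-0.6, -0.8, 0, 0, 0, 0, -1], [-0.6, -0.8, 0, 0, 0, 0, -1], [-0.6, -0.8, 0, 0, 0, 0, -1], [-0.6, -0.8, 0, 0, 0, 0, -1], [-0.6, -0.8, 0, 0, 0, 0, -1], [-0.6, -0.8, 0, 0, 0, 0, -1], [-0.6, -0.8, 0, 0, 0, 0, -1], [-0.6, -0.8, 0, 0, 0, 0, -1], [-0.6, -0.8, 0, 0, 0, 0, -1], [-0.6, -0.8, 0, 0, 0, 0, -1], [-0.6, -0.8, 0, 0, 0, 0, -1], [-0.6, -0.8, 0, 0, 0, 0, -1], [-0.6, -0.8, 0, 0, 0, 0, -1]]]}}

```text
time: 3.6
ee_pos: [0.4694, -0.1096, 0.2078]
tcp_rot: [180.0, 0.1, 162.9]
force: [0.5, -0.0, 0.2]
gripper_width: -0.004
grip_force: 0.0
```

Request:
{"name": "servo_tool", "arguments": {"motion": [[[0, 0, 0, 0, 0, 0.133, -1], [0, 0, 0, 0, 0, 0.133, -1], [0, 0, 0, 0, 0, 0.133, -1], [0, 0, 0, 0, 0, 0.133, -1], [0, 0, 0, 0, 0, 0.133, -1], [0, 0, 0, 0, 0, 0.133, -1], [0, 0, 0, 0, 0, 0.133, -1], [0, 0, 0, 0, 0, 0.133, -1], [0, 0, 0, 0, 0, 0.133, -1], [0, 0, 0, 0, 0, 0.126, -1], [0, 0, 0, 0, 0, 0, -1]]]}}

```text
time: 4.7
ee_pos: [0.4691, -0.1079, 0.2076]
tcp_rot: [180.0, 0.0, 83.5]
force: [-0.4, -0.5, 0.0]
gripper_width: -0.001
grip_force: 0.0
```

Request:
{"name": "servo_tool", "arguments": {"motion": [[[-0.67, 0.33, 0, 0, 0, 0, -1], [-0.67, 0.34, 0, 0, 0, 0, -1], [-0.67, 0.33, 0, 0, 0, 0, -1], [-0.67, 0.34, 0, 0, 0, 0, -1], [0, 0, 0, 0, 0, 0, -1]]]}}

```text
time: 5.2
ee_pos: [0.5112, -0.2235, 0.2076]
tcp_rot: [179.9, 0.1, 83.5]
force: [0.9, 0.5, 0.3]
gripper_width: 0.004
grip_force: 0.0
```

```bash
python3 - <<'E'
from h import *
im=get_image('wrist');w=cloud(im);cv2.imwrite('pics/w1.png',im['color'][...,::-1])
s=read_state();print(s['ee_pos'])
for t in ['lever_grip','jaw_face','block_mid']:
    for d in pinpoint('wrist',t):
        u,v=np.round(d['xy']).astype(int)
        print(t,round(d['confidence'],2),d['xy'],w[v,u].round(3))
a=np.radians(-6.5);M=np.array([[np.cos(a),np.sin(a)],[-np.sin(a),np.cos(a)]])
q=w.copy();q[...,:2]=(w[...,:2]-[.512,-.205])@M.T
x,y,z=q[...,0],q[...,1],q[...,2]
for n,lo,hi,ya,yb in(('block',.082,.0885,-.13,-.02),('lever',.1,.17,0,.1),('bar/cheek',.06,.073,0,.09)):
    m=(abs(x)<.06)&(y>ya)&(y<yb);print(n,rect(q,m,lo,hi))
E
```

```text
[ 0.51038977 -0.22174988  0.20731087]
lever_grip 0.63 [282.6, 142.0] [ 0.517 -0.165  0.145]
jaw_face 0.85 [284.8, 185.8] [ 0.514 -0.209  0.089]
block_mid 0.87 [395.3, 295.8] [ 0.637 -0.378  0.033]
block_mid 0.86 [283.2, 237.3] [ 0.506 -0.261  0.086]
block_mid 0.86 [160.6, 224.0] [ 0.359 -0.249  0.029]
block (((1.4171791076660156, -50.13113784790039), (59.54158020019531, 50.172149658203125), 89.88195037841797), array([0.086, 0.087, 0.088]), 2395)
lever (((1.4689817428588867, 39.76686096191406), (31.556169509887695, 27.893028259277344), 89.9121322631836), array([0.108, 0.149, 0.161]), 1590)
bar/cheek (((1.3379154205322266, 44.59580612182617), (79.26665496826172, 49.82290267944336), 89.77528381347656), array([0.061, 0.07 , 0.072]), 1215)
```

View pics/w1.png

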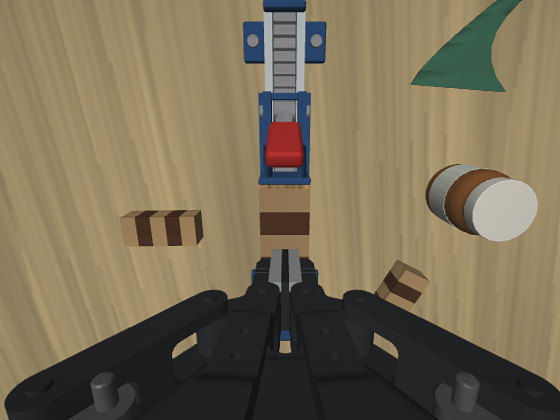

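The wrist view shows the lever at (284,143) dead ahead and the block below it at (284,220), aligned with the image axes. Now I'll go down and push the lever over.

Request:
{"name": "servo_tool", "arguments": {"motion": [[[0, 0, 0.68, 0, 0, 0, -1], [0, 0, 0.68, 0, 0, 0, -1], [0, 0.03, 0.68, 0, 0, 0, -1], [0.4, 0, 0, 0, 0, 0, -1], [0.4, 0, 0, 0, 0, 0, -1], [0.3, 0, 0, 0, 0, 0, -1], [0.3, 0, 0, 0, 0, 0, -1], [0.3, 0, 0, 0, 0, 0, -1], [0.3, 0, 0, 0, 0, 0, -1], [0.3, 0, 0, 0, 0, 0, -1], [0.1, 0, 0, 0, 0, 0, -1]]]}}

```text
time: 6.5
ee_pos: [0.5223, -0.1237, 0.1259]
tcp_rot: [-180.0, -0.0, 83.6]
force: [-0.5, -0.7, -0.2]
gripper_width: 0.003
grip_force: 0.0
```

Request:
{"name": "servo_tool", "arguments": {"motion": [[[0.2, 0, 0, 0, 0, 0, -1], [0.2, 0, 0, 0, 0, 0, -1], [0.1, 0, 0, 0, 0, 0, -1], [0, 0, 0, 0, 0, 0, -1]]]}}

```text
time: 6.9
ee_pos: [0.5245, -0.1049, 0.1258]
tcp_rot: [-180.0, -0.0, 83.5]
force: [0.1, -0.8, 0.2]
gripper_width: 0.001
grip_force: 0.0
```

```bash
cat >> h.py <<'E'
def look(tag,cams=('wrist','top')):
    s=read_state();a=np.radians(-6.5);M=np.array([[np.cos(a),np.sin(a)],[-np.sin(a),np.cos(a)]])
    print('tcp',s['ee_pos'],'clamp',(s['ee_pos'][:2]-[.512,-.205])@M.T,'f',s['force'].round(1))
    for c in cams:
        im=get_image(c);w=cloud(im);cv2.imwrite(f'pics/{tag}_{c}.png',im['color'][...,::-1])
        q=w.copy();q[...,:2]=(w[...,:2]-[.512,-.205])@M.T
        for t in ['lever_grip','jaw_face','block_mid']:
            for d in pinpoint(c,t):
                u,v=np.round(d['xy']).astype(int)
                if d['confidence']>.4: print(c,t,round(d['confidence'],2),d['xy'],q[v,u].round(3))
        x,y=q[...,0],q[...,1]
        for n,lo,hi,ya,yb in(('block',.082,.0885,-.14,.02),('cheek',.06,.073,0,.18)):
            m=(abs(x)<.04)&(y>ya)&(y<yb);print(c,n,rect(q,m,lo,hi))
E
python3 -c "
from h import *
look('p1',('wrist','side'))"
```

```text
tcp [ 0.52448033 -0.1048694   0.12577729] clamp [0.001065   0.10089976] f [ 0.1 -0.8  0.2]
wrist lever_grip 0.84 [283.9, 237.4] [0.001 0.118 0.154]
wrist jaw_face 0.75 [284.7, 332.7] [0.002 0.009 0.083]
wrist block (((1.5799837112426758, 1.2506470680236816), (16.031042098999023, 9.013945579528809), 88.9874038696289), array([0.083, 0.087, 0.088]), 92)
wrist cheek (((1.2631912231445312, 75.91854095458984), (49.54520797729492, 21.46366310119629), 1.037182092666626), array([0.061, 0.07 , 0.071]), 336)
side lever_grip 0.86 [311.0, 218.7] [-0.005  0.1    0.12 ]
side jaw_face 0.94 [337.4, 257.8] [-0.016 -0.012  0.087]
side block_mid 0.89 [308.6, 320.7] [-0.15  -0.085  0.033]
side block_mid 0.69 [356.0, 273.2] [-0.012 -0.073  0.087]
side block_mid 0.6 [433.9, 288.1] [ 0.146 -0.171  0.029]
side block (((1.1618537902832031, -58.86431121826172), (152.56756591796875, 54.694393157958984), 89.90239715576172), array([0.084, 0.087, 0.088]), 913)
side cheek (((0.22514820098876953, 76.41459655761719), (157.7612762451172, 47.90481185913086), 80.12428283691406), array([0.061, 0.068, 0.072]), 232)
```

Request:
{"name": "servo_tool", "arguments": {"motion": [[[0.2, 0, 0, 0, 0, 0, -1], [0.2, 0, 0, 0, 0, 0, -1], [0.2, 0, 0, 0, 0, 0, -1], [0.2, 0, 0, 0, 0, 0, -1], [0.2, 0, 0, 0, 0, 0, -1], [0.1, 0, 0, 0, 0, 0, -1], [0.1, 0, 0, 0, 0, 0, -1], [0, 0, 0, 0, 0, 0, -1]]]}}

```text
time: 8.1
ee_pos: [0.53, -0.0571, 0.1259]
tcp_rot: [180.0, -0.0, 83.5]
force: [-0.3, -1.7, -0.4]
gripper_width: 0.0
grip_force: 0.8
```

```bash
python3 -c "
from h import *
look('p2',('wrist','side'))
a=cv2.imread('pics/p2_side.png')[180:340,220:460];cv2.imwrite('pics/p2c.png',cv2.resize(a,None,fx=3,fy=3))"
```

```text
tcp [ 0.53002972 -0.05707831  0.12593659] clamp [0.00116861 0.14901185] f [-0.3 -1.7 -0.4]
wrist lever_grip 0.96 [283.7, 242.9] [0.001 0.163 0.153]
wrist jaw_face 0.64 [284.6, 334.7] [nan nan nan]
wrist block None
wrist cheek (((1.6677989959716797, 119.5977554321289), (19.619943618774414, 49.470924377441406), 88.5564956665039), array([0.06 , 0.07 , 0.071]), 205)
side lever_grip 0.76 [301.7, 208.8] [0.001 0.142 0.121]
side lever_grip 0.6 [312.3, 185.7] [0.161 0.299 0.033]
side jaw_face 0.57 [325.5, 250.7] [-0.002  0.041  0.061]
side block_mid 0.84 [434.5, 287.2] [ 0.147 -0.17   0.031]
side block_mid 0.8 [355.1, 273.6] [-0.018 -0.075  0.09 ]
side block_mid 0.69 [305.4, 320.3] [-0.155 -0.078  0.033]
side block (((-0.2759857177734375, -67.59345245361328), (132.9976043701172, 55.196563720703125), 89.77814483642578), array([0.084, 0.087, 0.088]), 892)
side cheek (((-1.3373222351074219, 98.81674194335938), (51.0910530090332, 120.27935791015625), 2.096338987350464), array([0.061, 0.068, 0.072]), 282)
```

View pics/p2c.png

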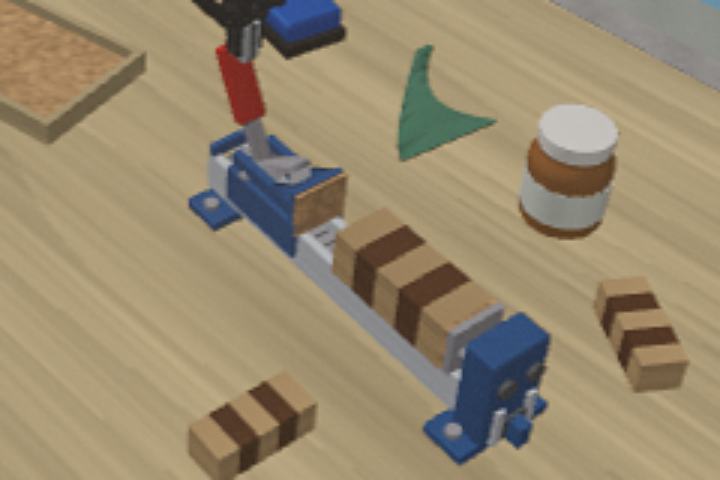

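```bash
python3 - <<'E'
from h import *
a=np.radians(-6.5);M=np.array([[np.cos(a),np.sin(a)],[-np.sin(a),np.cos(a)]])
for c in('side','top'):
    im=get_image(c);q=cloud(im);q[...,:2]=(q[...,:2]-[.512,-.205])@M.T
    x,y,z=q[...,0],q[...,1],q[...,2]
    for n,m in(('front',(abs(x)<.018)&(z>.055)&(z<.085)&(y>.01)&(y<.09)),('platetop',(abs(x)<.024)&(z>.082)&(z<.094)&(y>.01)&(y<.09)),('cheek',(abs(x)<.027)&(z>.065)&(z<.075)&(y>.01)&(y<.18))):
        if m.any():print(c,n,m.sum(),np.percentile(y[m],[5,25,50,75,95]).round(3))
E
```

```text
side front 184 [0.04  0.042 0.043 0.07  0.087]
side platetop 160 [0.04  0.043 0.049 0.069 0.081]
side cheek 244 [0.041 0.062 0.097 0.114 0.125]
top front 46 [0.045 0.053 0.06  0.065 0.072]
top platetop 105 [0.042 0.046 0.05  0.058 0.072]
top cheek 112 [0.053 0.103 0.109 0.117 0.127]
```

Request:
{"name": "servo_tool", "arguments": {"motion": [[[0.15, 0, 0, 0, 0, 0, -1], [0.15, 0, 0, 0, 0, 0, -1], [0.05, 0, 0, 0, 0, 0, -1], [0, 0, 0, 0, 0, 0, -1]]]}}

```text
time: 9.0
ee_pos: [0.5315, -0.0434, 0.1258]
tcp_rot: [-180.0, 0.0, 83.5]
force: [-1.3, -2.8, -0.6]
gripper_width: 0.0
grip_force: 1.1
```

```bash
cat > jaw.py <<'E'
from h import *
a=np.radians(-6.5);M=np.array([[np.cos(a),np.sin(a)],[-np.sin(a),np.cos(a)]])
for c in('side','top'):
    im=get_image(c);q=cloud(im);q[...,:2]=(q[...,:2]-[.512,-.205])@M.T
    x,y,z=q[...,0],q[...,1],q[...,2]
    for n,m in(('front',(abs(x)<.018)&(z>.055)&(z<.085)&(y>.02)&(y<.09)),('platetop',(abs(x)<.024)&(z>.082)&(z<.094)&(y>.02)&(y<.09)),('block',(abs(x)<.04)&(z>.082)&(z<.0885)&(y>-.138)&(y<.02))):
        if m.any():print(c,n,m.sum(),np.percentile(y[m],[2,25,50,75,98]).round(3),x[m].mean())
E
python3 jaw.py
```

```text
side front 146 [0.053 0.054 0.056 0.076 0.087] 0.0004675434464452081
side platetop 142 [0.053 0.056 0.061 0.074 0.088] -0.0014819089106180721
side block 882 [-0.133 -0.104 -0.072 -0.038 -0.005] -0.0005888818329166681
top front 60 [0.062 0.069 0.076 0.084 0.09 ] -0.0020430438638795708
top platetop 103 [0.055 0.06  0.064 0.074 0.089] 0.00016575802412618088
top block 556 [-0.129 -0.1   -0.066 -0.031 -0.005] 0.001969508871750874
```

Request:
{"name": "servo_tool", "arguments": {"motion": [[[-0.25, 0, 0, 0, 0, 0, -1], [-0.25, 0, 0, 0, 0, 0, -1], [0, 0, -0.9, 0, 0, 0, -1], [0, 0, -0.9, 0, 0, 0, 1], [-1, 0, 0, 0, 0, 0, 1], [-1, 0, 0, 0, 0, 0, 1], [-1, 0, 0, 0, 0, 0, 1], [-1, 0, 0, 0, 0, 0, 1], [-1, 0, 0, 0, 0, 0, 1], [-0.2, 0, 0, 0, 0, 0, 1], [0, 0, 0, 0, 0, 0, 1], [0, 0, 0, 0, 0, 0, 1]]]}}

```text
time: 10.3
ee_pos: [0.5055, -0.2697, 0.1977]
tcp_rot: [-180.0, -0.1, 83.5]
force: [-0.0, 0.3, -0.9]
gripper_width: 1.002
grip_force: 0.0
```

```bash
python3 jaw.py; python3 -c "
from h import *
look('b1',('wrist',))"
```

```text
side front 145 [0.053 0.055 0.056 0.078 0.087] 9.950156895274136e-05
side platetop 144 [0.054 0.056 0.06  0.078 0.088] -0.000887242757519545
side block 889 [-0.132 -0.103 -0.072 -0.038 -0.007] -0.0006389559320457177
top front 50 [0.056 0.07  0.077 0.083 0.089] 0.001150929947170285
top platetop 115 [0.055 0.06  0.064 0.074 0.089] 0.001006711253637762
top block 190 [-0.132 -0.078 -0.065 -0.052 -0.003] 0.0055018128783534395
tcp [ 0.50577946 -0.26895733  0.19778132] clamp [ 0.00105962 -0.06425039] f [-0.6  0.5  0.7]
wrist jaw_face 0.81 [287.0, 68.7] [0.004 0.055 0.074]
wrist block_mid 0.87 [156.3, 192.6] [-0.145 -0.066  0.03 ]
wrist block_mid 0.59 [284.9, 197.0] [ 0.002 -0.058  0.085]
wrist block_mid 0.56 [401.0, 266.4] [ 0.143 -0.156  0.032]
wrist block (((1.5334281921386719, -67.78094482421875), (129.98141479492188, 50.14636993408203), 89.99639892578125), array([0.086, 0.087, 0.088]), 6407)
wrist cheek (((1.6030197143554688, 82.65188598632812), (55.036293029785156, 49.642269134521484), 89.62411499023438), array([0.063, 0.07 , 0.072]), 642)
```

View pics/b1_wrist.png

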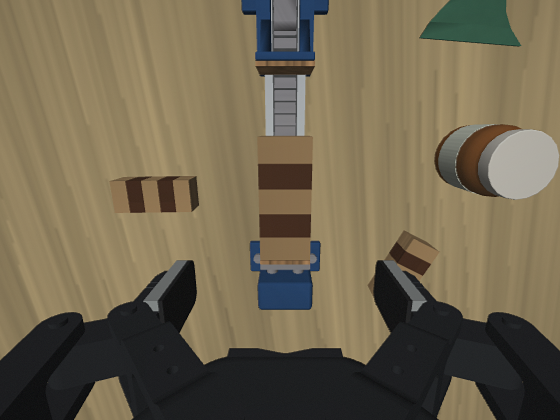

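The wrist view shows the block centred at (285,200) between the open fingers, with the jaw well back at (285,65). Next is the grasp.

Request:
{"name": "servo_tool", "arguments": {"motion": [[[0, 0, 0.8, 0, 0, 0, 1], [0, 0, 0.8, 0, 0, 0, 1], [0, 0, 0.8, 0, 0, 0, 1], [0, 0, 0.6, 0, 0, 0, 1], [0, 0, 0.4, 0, 0, 0, 1], [0, 0, 0.3, 0, 0, 0, 1], [0, 0, 0, 0, 0, 0, 1], [0, 0, 0, 0, 0, 0, -1], [0, 0, 0, 0, 0, 0, -1], [0, 0, 0, 0, 0, 0, -1], [0, 0, 0, 0, 0, 0, -1], [0, 0, 0, 0, 0, 0, -1], [0, 0, 0, 0, 0, 0, -1], [0, 0, 0, 0, 0, 0, -1], [0, 0, 0, 0, 0, 0, -1]]], "newtons": 45}}

```text
time: 12.1
ee_pos: [0.5071, -0.271, 0.0518]
tcp_rot: [179.8, 0.1, 83.5]
force: [-0.0, 0.9, 5.9]
gripper_width: 0.568
grip_force: 48.1
```

Request:
{"name": "servo_tool", "arguments": {"motion": [[[0, 0, -0.1, 0, 0, 0, -1], [0, 0, -0.2, 0, 0, 0, -1], [0, 0, -0.3, 0, 0, 0, -1], [0, 0, -0.5, 0, 0, 0, -1], [0, 0, -0.5, 0, 0, 0, -1], [0, 0, -0.6, 0, 0, 0, -1], [0, 0, -0.6, 0, 0, 0, -1], [0, 0, -0.6, 0, 0, 0, -1], [0, 0, -0.6, 0, 0, 0, -1], [0, 0, -0.5, 0, 0, 0, -1], [0, 0, 0, 0, 0, 0, -1]]]}}

```text
time: 13.2
ee_pos: [0.5078, -0.2715, 0.2346]
tcp_rot: [179.6, 0.2, 83.5]
force: [0.2, -1.1, -0.6]
gripper_width: 0.568
grip_force: 47.3
```

```bash
python3 -c "
from h import *
look('l1',('wrist',))
im=get_image('side');w=cloud(im);cv2.imwrite('pics/l1_side.png',cv2.resize(im['color'][130:350,150:460,::-1],None,fx=2.5,fy=2.5))
im=get_image('top');w=cloud(im)
x,y=w[...,0],w[...,1]
m=(abs(x-.498)<.11)&(abs(y-.2115)<.13);print('rim',rect(w,m,.018,.03))"; python3 jaw.py
```

```text
tcp [ 0.5077683  -0.27148748  0.23463605] clamp [ 0.0033221  -0.06653913] f [ 0.2 -1.1 -0.6]
wrist jaw_face 0.9 [283.2, 73.3] [0.003 0.055 0.072]
wrist block_mid 0.62 [284.7, 251.4] [ 0.004 -0.053  0.271]
wrist block_mid 0.62 [161.2, 188.5] [-0.148 -0.07   0.033]
wrist block_mid 0.59 [386.7, 253.1] [ 0.142 -0.159  0.031]
wrist block None
wrist cheek (((1.611867904663086, 89.29481506347656), (68.20768737792969, 49.32414627075195), 89.88568878173828), array([0.062, 0.07 , 0.072]), 801)
rim (((497.7098083496094, 211.5347900390625), (142.37384033203125, 201.09548950195312), 10.344392776489258), array([0.019, 0.023, 0.028]), 723)
side front 148 [0.053 0.055 0.056 0.079 0.086] 0.0008158951334608101
side platetop 150 [0.054 0.056 0.061 0.079 0.088] -0.00066262234106042
side block 86 [-0.134 -0.132 -0.13  -0.126 -0.122] -0.0007045932900147503
top front 60 [0.057 0.071 0.077 0.084 0.09 ] -0.0008245592081961646
top platetop 106 [0.055 0.06  0.064 0.071 0.089] 0.0009048233956978952
top block 5 [-0.132 -0.132 -0.13  -0.129 -0.126] -0.014297971693544742
```

View pics/l1_side.png

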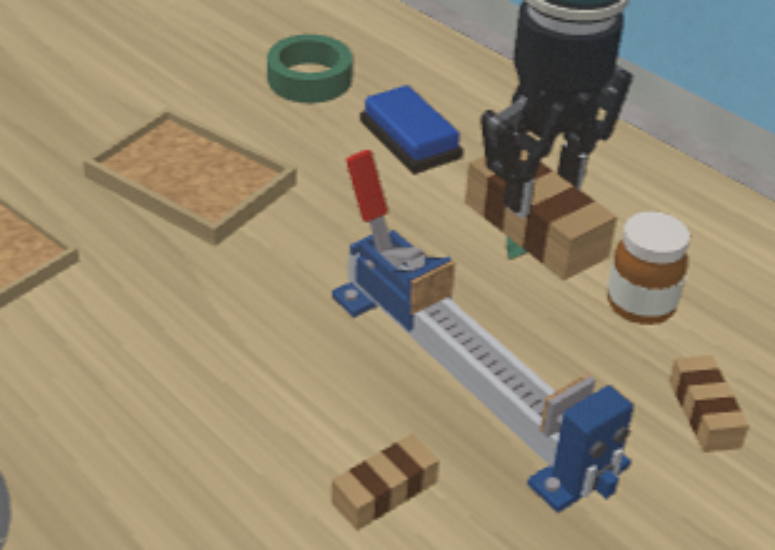

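The side view shows the block held level at (540,215). The clamp is open with its lever thrown at (367,190), and the tray at (190,175) is clear. I'll carry the block over the tray.

Request:
{"name": "servo_tool", "arguments": {"motion": [[[0.3, -0.09, 0, 0, 0, 0, -1], [0.5, -0.09, 0, 0, 0, 0, -1], [0.7, -0.09, 0, 0, 0, 0, -1], [0.7, -0.09, 0, 0, 0, 0, -1], [0.7, -0.09, 0, 0, 0, 0, -1], [0.7, -0.09, 0, 0, 0, 0, -1], [0.7, -0.09, 0, 0, 0, 0, -1], [0.7, -0.09, 0, 0, 0, 0, -1], [0.7, -0.09, 0, 0, 0, 0, -1], [0.7, -0.09, 0, 0, 0, 0, -1], [0.7, -0.09, 0, 0, 0, 0, -1], [0.7, -0.09, 0, 0, 0, 0, -1], [0.7, -0.09, 0, 0, 0, 0, -1], [0.7, -0.09, 0, 0, 0, 0, -1], [0.7, -0.09, 0, 0, 0, 0, -1], [0.7, -0.09, 0, 0, 0, 0, -1], [0.7, -0.09, 0, 0, 0, 0, -1], [0.4, -0.09, 0, 0, 0, 0, -1], [0.25, 0, 0, 0, 0, 0, -1]]]}}

```text
time: 15.5
ee_pos: [0.4942, 0.2138, 0.2296]
tcp_rot: [-179.9, -0.0, 83.6]
force: [0.3, -0.0, -1.8]
gripper_width: 0.57
grip_force: 47.3
```

Request:
{"name": "servo_tool", "arguments": {"motion": [[[0, 0, 0, 0, 0, -0.07, -1], [0, 0, 0, 0, 0, -0.07, -1], [0, 0, 0, 0, 0, -0.07, -1], [0, 0, 0, 0, 0, -0.07, -1], [0, 0, 0, 0, 0, 0, -1], [0, 0, 0, 0, 0, 0, -1]]]}}

```text
time: 16.1
ee_pos: [0.4952, 0.2119, 0.2298]
tcp_rot: [-180.0, 0.0, 100.2]
force: [0.1, 0.0, -1.6]
gripper_width: 0.568
grip_force: 47.3
```

```bash
python3 - <<'E'
from h import *
im=get_image('wrist');w=cloud(im);cv2.imwrite('pics/t1.png',im['color'][...,::-1])
print(read_state()['ee_pos'],read_state()['tcp_rot'])
m=(w[...,2]>.14)&(w[...,2]<.29);v,u=np.mgrid[:420,:560];m&=(v<330)
for lo in(.2,.255,.26): print('held',rect(w,m,lo,.30))
d=masks_of('wrist','block_mid');print([(round(e['confidence'],2),e['box'],rect(w,e['mask'],.15,.3)) for e in d])
x,y=w[...,0],w[...,1];m=(abs(x-.498)<.11)&(abs(y-.2115)<.13);print('rim',rect(w,m,.018,.03))
E
```

```text
[0.49526104 0.21185235 0.22980218] [-1.79987383e+02  3.85997201e-03  1.00199118e+02]
held (((492.9648132324219, 228.03013610839844), (75.918212890625, 94.77149963378906), 10.115555763244629), array([0.264, 0.265, 0.279]), 22887)
held (((492.9734802246094, 228.0208740234375), (75.9181900024414, 94.74684143066406), 10.073534965515137), array([0.264, 0.265, 0.279]), 22690)
held (((492.9734802246094, 228.0208740234375), (75.9181900024414, 94.74684143066406), 10.073534965515137), array([0.264, 0.265, 0.279]), 22590)
[(0.67, [227.7, 136.9, 343.2, 356.0], (((494.06329345703125, 221.21214294433594), (51.94937515258789, 108.5813980102539), 10.115555763244629), array([0.264, 0.265, 0.266]), 22361))]
rim (((496.1966247558594, 218.22662353515625), (140.17300415039062, 187.94464111328125), 10.549476623535156), array([0.022, 0.024, 0.026]), 1445)
```

View pics/t1.png

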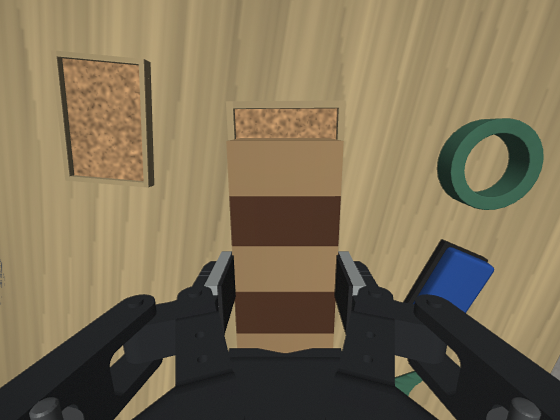

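The wrist view shows the block aligned over the tray, whose cork shows at (285,122). The block's top is at z = 0.265, so I have 211 mm to lower.

Request:
{"name": "servo_tool", "arguments": {"motion": [[[0, 0, 0.4, 0, 0, 0, -1], [0, 0, 0.7, 0, 0, 0, -1], [0, 0, 0.8, 0, 0, 0, -1], [0, 0, 0.8, 0, 0, 0, -1], [0, 0, 0.8, 0, 0, 0, -1], [0, 0, 0.6, 0, 0, 0, -1], [0, 0, 0.4, 0, 0, 0, -1], [0, 0, 0.25, 0, 0, 0, -1], [0, 0, 0.2, 0, 0, 0, -1], [0, 0, 0.1, 0, 0, 0, -1], [0, 0, 0.05, 0, 0, 0, -1], [0, 0, 0, 0, 0, 0, -1], [0, 0, 0, 0, 0, 0, -1]]]}}

```text
time: 17.5
ee_pos: [0.4961, 0.2123, 0.0267]
tcp_rot: [179.9, -0.0, 100.3]
force: [0.2, -0.6, -1.3]
gripper_width: 0.567
grip_force: 47.2
```

Around 7 mm remains by estimate. I'll creep down and watch the force.

Request:
{"name": "servo_tool", "arguments": {"motion": [[[0, 0, 0.05, 0, 0, 0, -1], [0, 0, 0.05, 0, 0, 0, -1], [0, 0, 0.03, 0, 0, 0, -1], [0, 0, 0, 0, 0, 0, -1], [0, 0, 0, 0, 0, 0, -1]]]}}

```text
time: 18.0
ee_pos: [0.4953, 0.212, 0.0206]
tcp_rot: [-180.0, 0.0, 100.3]
force: [-0.1, -0.2, -1.5]
gripper_width: 0.57
grip_force: 47.2
```

Request:
{"name": "servo_tool", "arguments": {"motion": [[[0, 0, 0.02, 0, 0, 0, -1], [0, 0, 0, 0, 0, 0, -1]]]}}

```text
time: 18.2
ee_pos: [0.4954, 0.212, 0.0198]
tcp_rot: [-180.0, 0.0, 100.3]
force: [0.2, -0.3, -2.0]
gripper_width: 0.57
grip_force: 47.2
```

Request:
{"name": "servo_tool", "arguments": {"motion": [[[0, 0, 0.025, 0, 0, 0, -1], [0, 0, 0, 0, 0, 0, -1]]]}}

```text
time: 18.4
ee_pos: [0.4955, 0.212, 0.0189]
tcp_rot: [180.0, -0.0, 100.3]
force: [0.3, -0.1, -1.2]
gripper_width: 0.572
grip_force: 47.3
```

Request:
{"name": "servo_tool", "arguments": {"motion": [[[0, 0, 0.02, 0, 0, 0, -1], [0, 0, 0, 0, 0, 0, -1]]]}}

```text
time: 18.6
ee_pos: [0.4955, 0.212, 0.0188]
tcp_rot: [-180.0, 0.0, 100.3]
force: [-2.1, -1.0, 4.9]
gripper_width: 0.569
grip_force: 47.9
```

The force has gone positive, so the block is touching the cork. I'll release it and lift away.

Request:
{"name": "servo_tool", "arguments": {"motion": [[[0, 0, 0, 0, 0, 0, 0.2], [0, 0, 0, 0, 0, 0, 0.5], [0, 0, 0, 0, 0, 0, 0.5], [0, 0, 0, 0, 0, 0, 0.5], [0, 0, -0.2, 0, 0, 0, 0.5], [0, 0, -0.4, 0, 0, 0, 0.5], [0, 0, -0.8, 0, 0, 0, 0.5], [0, 0, -0.9, 0, 0, 0, 0.5], [0, 0, -0.9, 0, 0, 0, 0.5], [0, 0, -0.9, 0, 0, 0, 0.5], [0, 0, -0.5, 0, 0, 0, 0.5], [0, 0, 0, 0, 0, 0, 0.5], [0, 0, 0, 0, 0, 0, 0.5]]]}}

```text
time: 19.9
ee_pos: [0.4955, 0.212, 0.2025]
tcp_rot: [179.9, -0.0, 100.3]
force: [-0.7, -0.7, -0.8]
gripper_width: 0.75
grip_force: 0.0
```

```bash
python3 jaw.py; python3 - <<'E'
from h import *
im=get_image('side');w=cloud(im);cv2.imwrite('pics/f_side.png',cv2.resize(im['color'][100:360,120:470,::-1],None,fx=2.2,fy=2.2))
x,y=w[...,0],w[...,1];m=(abs(x-.497)<.06)&(abs(y-.2115)<.09)
print('block top',rect(w,m,.045,.065))
im=get_image('wrist');w=cloud(im);x,y=w[...,0],w[...,1];m=(abs(x-.497)<.06)&(abs(y-.2115)<.09)
print('wrist',rect(w,m,.045,.065))
E
```

```text
side front 150 [0.052 0.055 0.056 0.073 0.087] -7.84466759841762e-05
side platetop 139 [0.053 0.057 0.061 0.079 0.089] -7.406762477151211e-05
side block 73 [-0.133 -0.132 -0.129 -0.125 -0.122] 0.0007843647957990597
top front 50 [0.063 0.071 0.078 0.084 0.09 ] 0.0005171023820542075
top platetop 114 [0.055 0.06  0.065 0.076 0.089] 0.0007078693756990668
top block 37 [-0.133 -0.13  -0.127 -0.125 -0.122] 0.00172157587995523
block top (((494.61431884765625, 216.08584594726562), (56.515052795410156, 125.79915618896484), 11.3544921875), array([0.047, 0.054, 0.057]), 551)
wrist (((495.3373107910156, 215.68434143066406), (50.059940338134766, 120.36296844482422), 10.248141288757324), array([0.053, 0.054, 0.055]), 5274)
```

View pics/f_side.png

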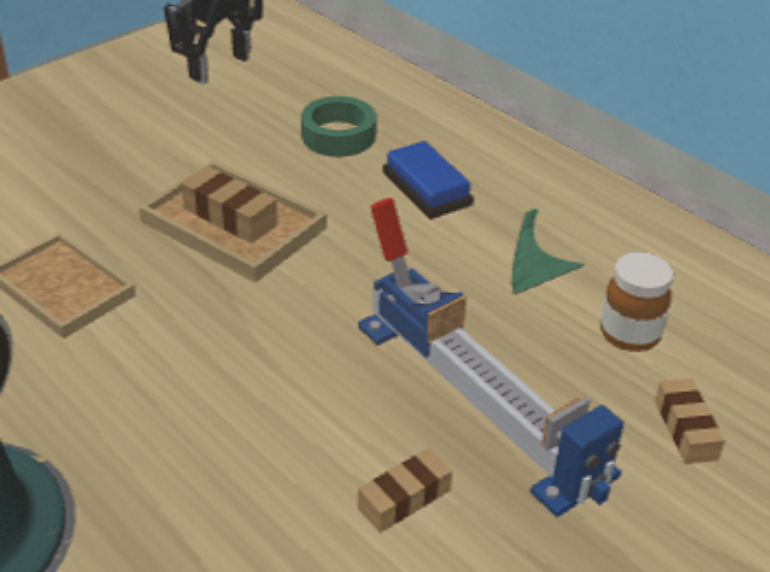

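The block is flat in the larger tray at (228,203), with its top at 54 mm. The lever at (388,230) is still thrown over, the jaw is about 62 mm back, and nothing else has moved.

```bash
python3 -c "
from plant import close_job
print(close_job())"
```

```text
the job is handed in; nothing more can be done
None
```

The job is handed in: pawl lever thrown over, tail jaw about 62 mm back, the block set down flat in the larger cork-lined tray at about 20 s on the clock, and nothing else visibly moved; no verdict was returned.

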